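# Draw the thumb nuts out from under the drive shelf

## Robot

A 6-joint arm with a two-finger parallel gripper is mounted at the origin on the work surface. World frame = base frame: x ahead of the robot, y to its left, z up, the work surface at z = 0. Lengths are in m, angles in rad, forces in N, time in s.
With the tool pointing down it reaches from about 0.375 to 0.9 m from the base axis. Payload 3.1 kg.
Tool frame: the origin (TCP) lies between the finger pads; the fingertips stand 8 mm ahead of it and the grasp point (between the pads) lies 11 mm behind it; z points along the fingers, y is the line along which they close (so a half turn about z gives the same grasp; the last joint's range is limited). The gripper opens to 87 mm and grips with 3 to 60 N. Pads are 19 mm wide; open, the fingers measure 117 mm over their backs; the gripper's body (75 mm by 190 mm) begins 51 mm behind the grasp point.
Start: joints at [-1.524, 0.527, 1.433, -0, 1.181, -0.178], TCP at [0.139, -0.609, 0.231] pointing down, gripper open.
Joint ranges: [-3.08, 3.08], [-0.75, 2.2], [0.22, 2.44], [-1.43, 4.57], [0, 2.65], [-2.85, 2.85]. Speed limits (rad/s): [2.79, 2.79, 3.14, 3.14, 3.14, 3.14].

## Interface

Orientations are given as a unit quaternion [x, y, z, w].
In Python, from rig import robot, vision, job gives the robot as it stands.
- The arm moves only by the shell command python3 -m handwheel 'ROWS' [OPENING] [FORCE]. ROWS is JSON, a list of rows, each a list of 4 numbers: the shift along the tool's x, y, z as a fraction of full scale, then the turn about the tool's z as a fraction of full scale. A call has 1 to 20 rows; each row is the pose to reach, as a shift and turn from the pose commanded when the call began, along the tool's axes at that moment, turning the shorter way round; what a row does not reach only later rows make up. Full scale, the value 1, is 300 mm for a shift and 2 pi rad for a turn. A row lasts 1/12 s, in which the tool goes at most 41.7 mm and 7.16 degrees, less where a joint would pass 70% of its speed; a pose out of reach is approached as far as the arm can. A call with a number of a shift or a turn outside -1 to 1 is refused whole. A call with a gripper value outside its range is refused whole. OPENING is the opening in per cent of the stroke, from 0 (shut) to 100 (fully open), set as the call begins (- or left out, the last holds). The fingers move at their own pace and stop on an object; FORCE is the grip in N (left out, the last holds). Time passes only in rows, so rows that repeat a pose let the fingers close. It gives the time, the measured TCP pose, the force, the opening and the grip force at its end, in the units of the state.
- robot.get_obs(): the state, without advancing time (a new reading comes with each control period).
- vision.camera(name): name is "scene" or "top" or "wrist"; returns a dict with "frame" (480x640x3 uint8, red, green, blue), "K" (3x3 intrinsics, pixels), "cam_to_world" (4x4, takes a point from camera to world coordinates); the wrist camera has in their place "hand_eye" (4x4, takes a point from camera to tool coordinates, whose origin is the TCP and whose axes are the flange's). Camera axes: x right, y down, z forward; pixel columns grow to the right and rows downward; lengths in m; the calibration is good to about 2 mm. A picture is of the moment at which its call begins: read the wrist's pose just before it. There is no depth.
- job.hand_in(): hands the job in; it is judged then, once.
Trained networks look in the newest picture that a camera, given by its name, has taken for a name from the list of things; names that differ only in an ending like _2 or _b are one class to them, and where a whole thing is asked for, a point or a joint stands for the part that bears it (a point fixed in the world has none). Each returns a list of dicts, best first, with "conf" (0 to 1); they miss things now and then, are a little off and sometimes report something else, mostly with a low value. They report only what shows in the picture. A call takes as long as a camera call.
- vision.look_for(camera, label): "point" ([row, column] in pixels, amid what is visible of it).
- vision.outline_of(camera, label): "mask" (480x640 bool, what is visible of it) and "point" ([row, column] in pixels, amid what is visible of it).
The state is a dict: "time": time; "q": joint angles; "joint_velocities": joint speeds; "joint_torque": joint torques, N m; "position": TCP position; "tool_rot": TCP orientation; "ft_force": force on the tool from outside, world axes, zero at the start; "moment": the same for the moment, N m; "grip_width": finger opening in m; "grip_force": force on a finger pad.
Only numpy, scipy, OpenCV 4.12 (cv2) and the standard library are available. Lean on these libraries where they do the work, as an engineer would, in place of code of your own. Each camera call takes 0.05 s, during which the arm holds its last target. There are 200 camera calls.

## Task

Two brass thumb nuts have rolled under the low clear shelf on the repair bench. Take the long-handled orange scoop, reach it in over the nuts, set it down behind them and draw both together well out past the shelf's front edge onto the open mat; then leave the scoop lying flat on the mat and let go, with both nuts still between its walls. Do not strike the shelf or what it carries with the scoop or the robot, and do not touch the nuts with the gripper or arm.

Things in the scene. Friction and masses are not known exactly. Their poses are not given: they have to be found in the camera images.
- scoop: Drag scoop, 160 g (centre of mass x=15). mm: x along handle to pan, z up; origin at bench level under the grip. Orange grip bar: x -100 to 60, 22 wide, z 8 to 34; grasp across it near x 20. Rod to the pan, underside z 19. Aluminium pan: 3 upright walls, no floor or roof, open to the handle; far wall x 237 to 240, 30 high, 100 wide; sides x 165 to 240, 20 high, inner faces y +-47. Its far wall pulls nuts.
- shelf: Low clear plate fixed on 4 legs. mm: 360 (x) by 200 (y), underside z 75, top 83, legs 15 thick at x +-170, y +-90. Origin at bench level under its centre, z up. Open front edge y=-100 faces the scoop: reach in along +y, draw out along -y. Black dock under it, x 80 to 160, y +-75, 60 high; drives on top at that end, up to z 140: all part of the shelf.
- nut_a: Brass thumb nut under the shelf: yellow disc, 18 mm diameter, 10 mm high, dark hole in its top, lying flat, 20 g. Origin at the centre of its underside, z up. (A grey one in the open is a bystander.)
- nut_b: The other brass thumb nut, the same as nut_a. It lies beside nut_a, 25 to 45 mm further along the shelf's +x and within 25 mm of it along the shelf's y; both are in the shelf's -x half, 30 mm or more from legs and dock.

How it is judged:
By the outcome, as a careful person would: the job done as asked, in the order asked, and still so for the second after the job is handed in, with the robot touching nothing.
It also fails if it takes over 51 s, if anything falls off the work surface, if the arm or the gripper's body presses on something with over 40 N, if the wrist force passes 120 N, or if a joint passes its speed limit or range.

## Working session

There is one attempt and no reset: what is moved stays moved. The work goes in short steps, Python scripts to look and compute and a shell command to move; the robot and the scene stay as the last step left them, time stands still between calls to the robot, and variables do not carry over. Pictures are saved under pics/ and viewed, at most 12 in all, crops included, and the job is handed in when it is done.

```bash
mkdir -p pics; ls; cat > h.py <<'E'
import numpy as np, cv2
from rig import robot, vision, job
def ray(c,rc):
    K=c["K"];T=c["cam_to_world"];d=T[:3,:3]@np.linalg.solve(K,[rc[1],rc[0],1.]);return T[:3,3],d
def at(c,rc,z):
    o,d=ray(c,rc);return o+d*(z-o[2])/d[2]
def px(c,p):
    T=np.linalg.inv(c["cam_to_world"]);q=c["K"]@(T[:3,:3]@np.array(p)+T[:3,3]);return q[:2]/q[2]
E
python3 - <<'E'
from h import *
np.set_printoptions(precision=4,suppress=True)
o=robot.get_obs();print(o["time"],o["position"],o["tool_rot"])
for n in("top","scene"):
    c=vision.camera(n);cv2.imwrite(f"pics/{n}.png",c["frame"][:,:,::-1]);print(n,c["cam_to_world"])
    for l in("scoop","shelf","nut_a"):
        for r in vision.look_for(n,l)[:4]: print(l,r["conf"],r["point"],at(c,r["point"],{"scoop":.03,"shelf":.083,"nut_a":.01}[l]))
E
```

```text
pics
0.0 [ 0.1393 -0.6085  0.2296] [ 0.9937  0.1122  0.0001 -0.0011]
top [[ 0.0162 -0.9916  0.1281  0.4347]
 [-0.9998 -0.0148  0.0125 -0.0393]
 [-0.0105 -0.1283 -0.9917  0.953 ]
 [ 0.      0.      0.      1.    ]]
scoop 0.68 [286.1, 483.4] [ 0.4799 -0.3243  0.03  ]
shelf 0.88 [198.9, 162.9] [0.616  0.2288 0.083 ]
scene [[ 0.6609  0.4689 -0.586   1.0589]
 [ 0.7503 -0.4283  0.5036 -0.4389]
 [-0.0148 -0.7725 -0.6348  0.5743]
 [ 0.      0.      0.      1.    ]]
scoop 0.62 [295.1, 143.0] [ 0.489  -0.3217  0.03  ]
scoop 0.34 [178.2, 465.5] [0.6283 0.307  0.03  ]
shelf 0.73 [176.2, 466.6] [0.6677 0.2413 0.083 ]
```

View pics/top.png

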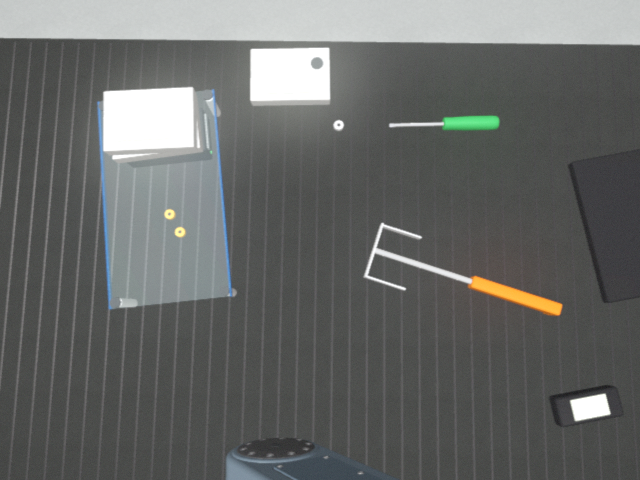

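View pics/scene.png

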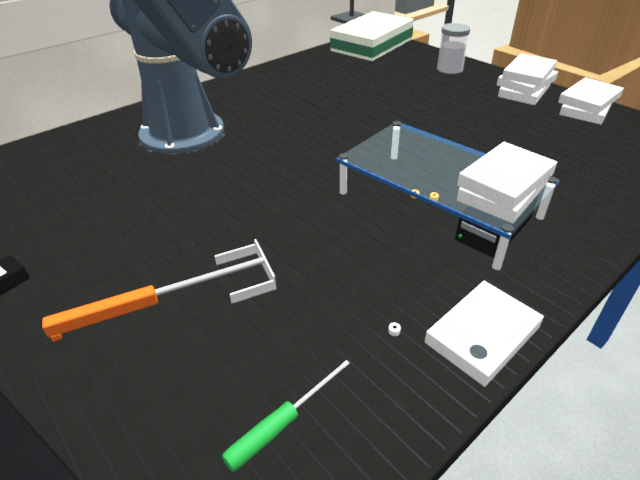

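The top view shows the shelf at upper left, its front edge along columns 213–231. The brass nuts are at (214,170) and (232,180). The scoop's grip runs (283,472)–(310,560) and its pan corners are near (225,382) and (276,366). The scene view agrees with this. It also shows the grey bystander nut near the white box.

```bash
python3 - <<'E'
from h import *
np.set_printoptions(precision=4,suppress=True)
c=vision.camera("top");f=c["frame"];hsv=cv2.cvtColor(f,cv2.COLOR_RGB2HSV)
def ctr(m): 
    n,_,s,cc=cv2.connectedComponentsWithStats(m.astype(np.uint8)); return [(s[i,4],cc[i][::-1]) for i in range(1,n) if s[i,4]>15]
H,S,V=hsv[...,0],hsv[...,1],hsv[...,2]
ora=(H>6)&(H<18)&(S>180)&(V>130)
print("orange",ctr(ora))
m=cv2.minAreaRect(np.argwhere(ora)[:,::-1].astype(np.float32));b=cv2.boxPoints(m);print("orange box(z.034)",[at(c,p[::-1],.034)[:2] for p in b])
yel=(H>18)&(H<35)&(S>90)&(V>120); 
for a,p in ctr(yel): print("yel",a,p,at(c,p,.009))
blu=(H>100)&(H<118)&(S>140)&(V>80)
for a,p in ctr(blu):
    if a<60: continue
    n,l,s,cc=cv2.connectedComponentsWithStats(blu.astype(np.uint8))
    k=l[tuple(np.argwhere(blu)[np.argmin(np.linalg.norm(np.argwhere(blu)-p,axis=1))])]
    q=np.argwhere(l==k); t=q[q[:,0].argmin()],q[q[:,0].argmax()]; print("blue",a,t,[at(c,x,.083)[:2] for x in t])
for n,p,z in[("panL",(276,366),.03),("panR",(224,382),.03),("greynut",(125,339),.01),("boxcorners",(104,252),.0),("boxc2",(104,329),0)]: print(n,at(c,p,z)[:2])
c2=vision.camera("scene");f=c2["frame"];h=cv2.cvtColor(f,cv2.COLOR_RGB2HSV);y=(h[...,0]>18)&(h[...,0]<35)&(h[...,1]>90)&(h[...,2]>120)
for a,p in ctr(y): print("scene yel",a,p,at(c2,p,.008))
E
```

```text
orange [(np.int32(360), array([296.9778, 515.1   ]))]
orange box(z.034) [array([ 0.4765, -0.2965]), array([ 0.5001, -0.3048]), array([ 0.4508, -0.4582]), array([ 0.4276, -0.4495])]
yel 33 [214.0909 171.8182] [0.6034 0.2337 0.009 ]
yel 42 [231.7619 181.2143] [0.571  0.2149 0.009 ]
yel 774 [295.4264 516.4974] [ 0.4653 -0.3891  0.009 ]
panL [ 0.4944 -0.1196]
panR [ 0.5871 -0.1476]
greynut [ 0.7759 -0.0701]
boxcorners [0.8188 0.0948]
boxc2 [ 0.8206 -0.0511]
scene yel 75 [ 33.64   417.1067] [-0.0721  0.9874  0.008 ]
scene yel 135 [ 49.9111 511.2222] [0.2527 1.082  0.008 ]
scene yel 572 [ 70.9388 603.3357] [0.5413 1.1206 0.008 ]
scene yel 18 [190.3333 415.7222] [0.5693 0.2261 0.008 ]
scene yel 60 [195.6167 434.0167] [0.6062 0.2389 0.008 ]
```

Grip axis: heading about 72.3°, grasp point about (0.475, -0.341). The pan measures 240 mm from the origin, as given. I'll move above the grip and get the shelf edges meanwhile.

```bash
python3 -m handwheel '[[0.08,-0.04,0,-0.018],[0.16,-0.08,0,-0.036],[0.24,-0.12,0.02,-0.054],[0.32,-0.16,0.04,-0.072],[0.4,-0.19,0.06,-0.09],[0.48,-0.23,0.08,-0.108],[0.56,-0.27,0.1,-0.126],[0.65,-0.31,0.12,-0.145],[0.65,-0.31,0.12,-0.165],[0.65,-0.31,0.12,-0.165]]' 100 30
cat >> h.py <<'E'
from scipy.spatial.transform import Rotation as R
def plan(goal,heading):
    "tool-frame fractions from current pose to TCP goal and tool-x heading (deg)"
    o=robot.get_obs();M=R.from_quat(o["tool_rot"]).as_matrix();d=M.T@(np.array(goal)-o["position"])
    h=np.degrees(np.arctan2(M[1,0],M[0,0]));print("t",o["time"],"pos",o["position"],"head",h,"tilt",M[:,2],"F",o["ft_force"],"grip",o["grip_width"],o["grip_force"])
    print("shift/300",d/.3,"turn",-((heading-h+180)%360-180)/360)
E
python3 - <<'E'
from h import *
np.set_printoptions(precision=4,suppress=True)
plan([.4755,-.341,.013],72.3)
c=vision.camera("top");f=c["frame"]
for p in[(92,214),(297,231),(308,110),(101,98)]: print(p,at(c,p,.083)[:2])
for r in vision.outline_of("top","shelf")[:1]:
    m=r["mask"];b=cv2.boxPoints(cv2.minAreaRect(np.argwhere(m)[:,::-1].astype(np.float32)));print(b)
big=cv2.resize(f[80:320,80:380],None,fx=2.5,fy=2.5,interpolation=cv2.INTER_CUBIC);cv2.imwrite("pics/top_crop.png",big[:,:,::-1])
E
```

```text
time: 1.33
position: [0.3099, -0.4737, 0.1942]
tool_rot: [0.806, 0.592, 0.0, -0.001]
ft_force: [-0.1, -0.6, -0.5]
grip_width: 0.0874
grip_force: 0.0
t 1.3333 pos [ 0.3099 -0.4737  0.1942] head 72.57965095767871 tilt [-0.0005  0.0009 -1.    ] F [-0.1262 -0.6229 -0.5487] grip 0.08742445831163316 0.0
shift/300 [0.5869 0.3949 0.6043] turn 0.000776808215774199
(92, 214) [0.8063 0.1498]
(297, 231) [0.4528 0.1073]
(308, 110) [0.4316 0.3065]
(101, 98) [0.7876 0.351 ]
[[ 96.3241  91.5104]
 [223.7655  84.0138]
 [236.5345 301.0862]
 [109.0931 308.5828]]
```

View pics/top_crop.png

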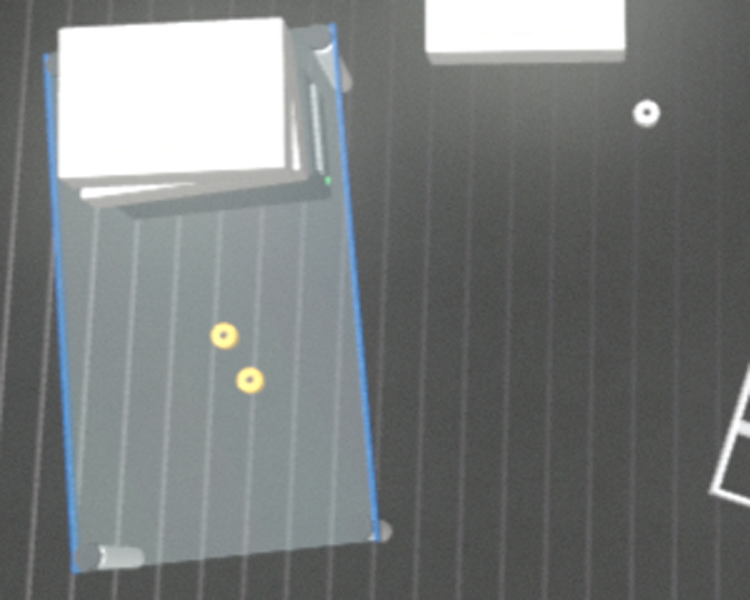

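The nuts are at about shelf (-50,-6) and (-16,10) mm, which matches their given spacing. The shelf heading is about 7°, so the reach heading is 97°. Next I descend and grasp.

```bash
python3 -m handwheel '[[0.1,0.07,0,0],[0.2,0.14,0,0],[0.3,0.21,0,0],[0.4,0.28,0,0],[0.5,0.35,0.05,0],[0.58,0.395,0.1,0],[0.58,0.395,0.2,0],[0.58,0.395,0.3,0],[0.58,0.395,0.4,0],[0.58,0.395,0.48,0],[0.58,0.395,0.54,0],[0.58,0.395,0.58,0],[0.58,0.395,0.604,0],[0.58,0.395,0.604,0],[0.58,0.395,0.604,0]]' 100 30 && python3 -m handwheel '[[0,0,0,0],[0,0,0,0],[0,0,0,0],[0,0,0,0],[0,0,0,0],[0,0,0,0],[0,0,0,0],[0,0,0,0]]' 0 45
python3 - <<'E'
from h import *
plan([.4755,-.341,.033],72.3)
c=vision.camera("wrist");cv2.imwrite("pics/w1.png",c["frame"][:,:,::-1])
E
```

```text
time: 2.68
position: [0.4747, -0.3463, 0.0138]
tool_rot: [0.808, 0.589, 0.0, 0.001]
ft_force: [-0.3, -0.2, -0.4]
grip_width: 0.0872
grip_force: 0.0
time: 3.35
position: [0.4746, -0.3454, 0.0134]
tool_rot: [0.808, 0.59, 0.0, -0.0]
ft_force: [0.2, 0.8, 0.7]
grip_width: 0.0415
grip_force: 0.0
t 3.35 pos [ 0.47455448 -0.3454059   0.01336393] head 72.28258528428826 tilt [-6.38962324e-06  1.93954427e-05 -1.00000000e+00] F [0.24704014 0.79804816 0.65634883] grip 0.041497271691504786 0.0
shift/300 [ 0.01494999 -0.00146793 -0.06545329] turn -4.837421031038186e-05
```

View pics/w1.png

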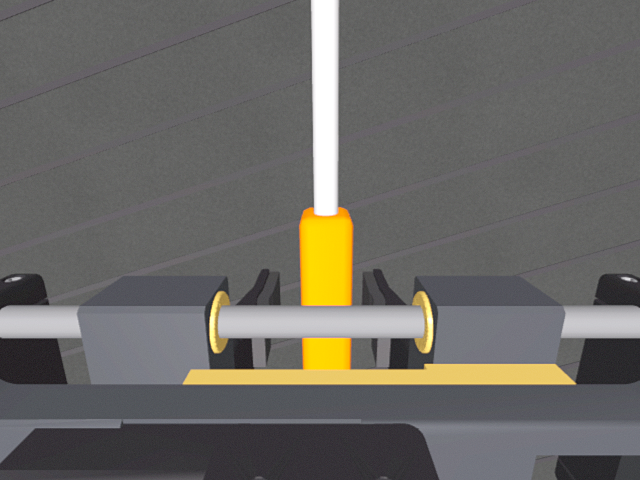

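The wrist view shows the grip centred between the still-closing pads, with the rod going straight up the image at column 325. I'll finish closing and lift.

```bash
python3 -m handwheel '[[0,0,0,0],[0,0,0,0],[0,0,0,0],[0,0,0,0],[0,0,0,0],[0,0,0,0],[0,0,0,0],[0,0,0,0]]' 0 45 && python3 -m handwheel '[[0,0,-0.02,0],[0,0,-0.05,0],[0,0,-0.09,0],[0,0,-0.13,0],[0,0,-0.17,0],[0,0,-0.2,0],[0,0,-0.2,0],[0,0,-0.2,0]]' 0 45
python3 - <<'E'
from h import *
np.set_printoptions(precision=4,suppress=True)
c=vision.camera("wrist");print(c["hand_eye"]);cv2.imwrite("pics/w2.png",c["frame"][:,:,::-1])
c=vision.camera("scene");cv2.imwrite("pics/s2.png",c["frame"][:,:,::-1])
t=vision.camera("top")
A=at(t,(214,169.6),.01);B=at(t,(231.8,180),.01);print("nuts",A,B)
u=np.array([np.cos(np.radians(7)),np.sin(np.radians(7))]);v=np.array([-u[1],u[0]])
C=np.array([.6196,.2287]);print("shelf",[(u@(p[:2]-C),v@(p[:2]-C)) for p in(A,B)])
xm=u@((A+B)[:2]/2-C);yf=max(v@(A[:2]-C),v@(B[:2]-C))
for n,yw in(("set",yf+.009+.011),("stage",-.20)):
    g=C+u*xm+v*(yw-.237+.0135);print(n,g); plan([g[0],g[1],.0704],97)
E
```

```text
time: 4.07
position: [0.4745, -0.3455, 0.0133]
tool_rot: [0.808, 0.59, -0.0, 0.0]
ft_force: [0.7, -0.1, -1.0]
grip_width: 0.0218
grip_force: 45.0
time: 4.73
position: [0.4749, -0.3458, 0.0745]
tool_rot: [0.808, 0.59, 0.0, 0.001]
ft_force: [-0.2, 0.5, -2.1]
grip_width: 0.0217
grip_force: 45.0
[[-0.0002 -0.9633 -0.2682  0.0739]
 [ 1.     -0.0001 -0.0003 -0.0004]
 [ 0.0002 -0.2682  0.9633 -0.154 ]
 [ 0.      0.      0.      1.    ]]
nuts [0.6033 0.2375 0.01  ] [0.5708 0.2168 0.01  ]
shelf [(np.float64(-0.015084913957731282), np.float64(0.010699666138682755)), (np.float64(-0.049925746954003834), np.float64(-0.005838954816770405))]
set [0.6108 0.0334]
t 4.8833 pos [ 0.4741 -0.345   0.0729] head 72.27693701192024 tilt [-0.0009  0.001  -1.    ] F [ 0.7619 -0.4085 -1.9065] grip 0.022023486882304065 44.998758835718036
shift/300 [1.3402 0.0501 0.0091] turn -0.06867517496688823
stage [ 0.6389 -0.1956]
t 4.8833 pos [ 0.4741 -0.345   0.0729] head 72.27693701192024 tilt [-0.0009  0.001  -1.    ] F [ 0.7619 -0.4085 -1.9065] grip 0.022023486882304065 44.998758835718036
shift/300 [0.6417 0.3717 0.0083] turn -0.06867517496688823
```

View pics/s2.png

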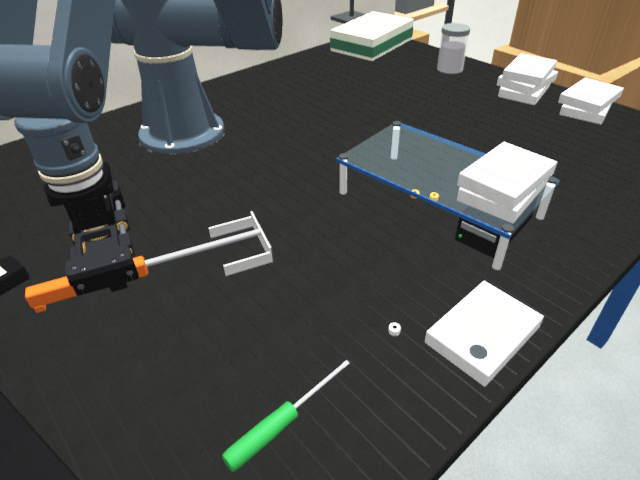

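The scoop is lifted and level. The pan is in the open, around (240,245), with nothing touched. I'll carry it to a staging point in front of the shelf at heading 97°, 22 mm above the mat.

```bash
python3 -m handwheel '[[0.03,0.02,0,-0.003],[0.09,0.05,0,-0.009],[0.16,0.09,0,-0.016],[0.23,0.135,0,-0.024],[0.3,0.175,0,-0.032],[0.37,0.215,0,-0.04],[0.44,0.255,0,-0.048],[0.51,0.295,0,-0.056],[0.57,0.33,0.02,-0.062],[0.62,0.36,0.05,-0.066],[0.642,0.372,0.08,-0.0687],[0.642,0.372,0.11,-0.0687],[0.642,0.372,0.127,-0.0687],[0.642,0.372,0.127,-0.0687],[0.642,0.372,0.127,-0.0687]]' 0 45
python3 - <<'E'
from h import *
np.set_printoptions(precision=4,suppress=True)
t=vision.camera("top");cv2.imwrite("pics/t3.png",t["frame"][120:330,80:400][:,:,::-1].repeat(2,0).repeat(2,1))
plan([.6108,.0334,.0353],97)
u=np.array([np.cos(np.radians(7)),np.sin(np.radians(7))]);v=np.array([-u[1],u[0]])
p=robot.get_obs()["position"]
for s in(1,-1):
    q=p[:2]+v*(.240-.0135)+u*.05*s; print("expect pan corner px row,col",px(t,[*q,.052])[::-1])
s=vision.camera("scene");cv2.imwrite("pics/s3.png",s["frame"][:,:,::-1])
E
```

```text
time: 6.13
position: [0.6382, -0.1966, 0.0344]
tool_rot: [0.663, 0.749, -0.0, -0.001]
ft_force: [0.1, -0.4, -1.1]
grip_width: 0.0211
grip_force: 45.0
t 6.1833 pos [ 0.6387 -0.1969  0.0351] head 96.92006141738233 tilt [-0.0007  0.0002 -1.    ] F [ 0.3506 -0.2087 -1.3708] grip 0.021657008595561408 44.998781103640795
shift/300 [ 0.7733  0.0001 -0.0005] turn -0.00022205161838242146
expect pan corner px row,col [179.1341 279.9216]
expect pan corner px row,col [235.1766 285.5413]
```

View pics/t3.png

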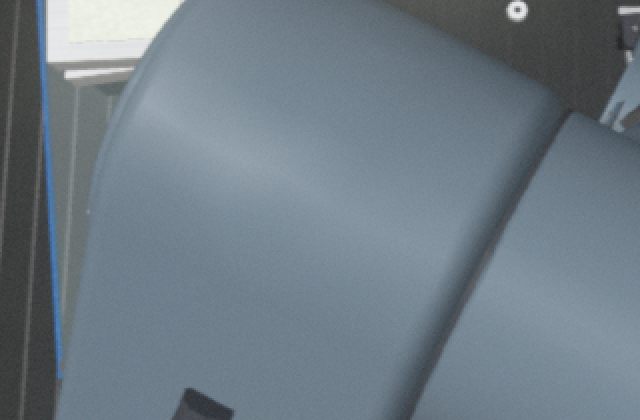

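View pics/s3.png

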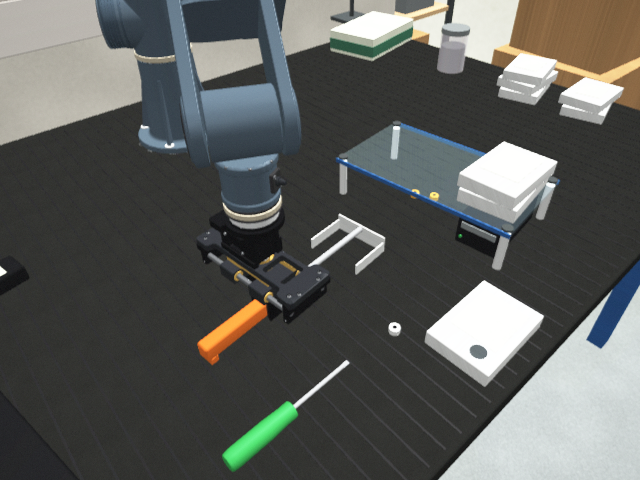

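The arm hides the pan from the top camera. In the scene view the pan's wall corners are near (216,342) and (240,384), in front of the shelf and aligned with it. The gripper body lies across the handle. I'll check those corners numerically, then look once from the wrist.

```bash
python3 - <<'E'
from h import *
np.set_printoptions(precision=4,suppress=True)
s=vision.camera("scene");v=np.array([-np.sin(np.radians(6.92)),np.cos(np.radians(6.92))]);u=np.array([v[1],-v[0]])
o=robot.get_obs();p=o["position"]
W=p[:2]+v*.2265
for k in(1,-1):print("scene expect rc",px(s,[*(W+u*.05*k),.0518])[::-1])
w=vision.camera("wrist");T=np.eye(4);T[:3,:3]=R.from_quat(o["tool_rot"]).as_matrix();T[:3,3]=p
w["cam_to_world"]=T@w["hand_eye"]
for k in(1,-1):print("wrist expect rc",px(w,[*(W+u*.05*k),.0518])[::-1])
for n,q in[("a",(.5708,.2168,.01)),("b",(.6033,.2375,.01))]:print(n,"scene",px(s,q)[::-1],"wrist",px(w,q)[::-1])
cv2.imwrite("pics/w3.png",w["frame"][:,:,::-1])
E
```

```text
scene expect rc [236.935  385.5413]
scene expect rc [213.1099 339.8994]
wrist expect rc [-457.9798  509.971 ]
wrist expect rc [-458.0235  132.834 ]
a scene [191.6136 413.3632] wrist [-1403.8678   243.1298]
b scene [194.4611 432.5682] wrist [-1573.1458   397.0705]
```

View pics/w3.png

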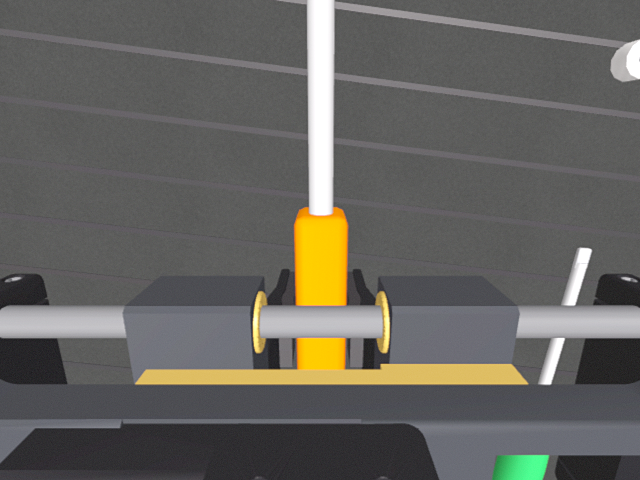

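The wrist view shows the rod still centred at column 320, and the scene corners agree within about 3 px. I'll reach in.

```bash
python3 -m handwheel '[[0.02,0,0,0],[0.06,0,0,0],[0.11,0,0,0],[0.16,0,0,0],[0.21,0,0,0],[0.26,0,0,0],[0.31,0,0,0],[0.36,0,0,0],[0.41,0,0,0],[0.46,0,0,0],[0.51,0,0,0],[0.56,0,0,0],[0.61,0,0,0],[0.66,0,0,0],[0.7,0,0,0],[0.74,0,0,0],[0.76,0,0,0],[0.773,0,0,0],[0.773,0,0,0],[0.773,0,0,0]]' 0 45
python3 - <<'E'
from h import *
np.set_printoptions(precision=4,suppress=True)
plan([.6108,.0334,.0133],97)
s=vision.camera("scene");v=np.array([-np.sin(np.radians(7)),np.cos(np.radians(7))]);u=np.array([v[1],-v[0]])
p=robot.get_obs()["position"];W=p[:2]+v*.2265
for k in(1,-1):print("scene expect rc",px(s,[*(W+u*.05*k),.0518])[::-1])
cv2.imwrite("pics/s4.png",cv2.resize(s["frame"][100:300,300:560],None,fx=3,fy=3,interpolation=cv2.INTER_CUBIC)[:,:,::-1])
E
```

```text
time: 8.0
position: [0.6114, 0.0339, 0.0353]
tool_rot: [0.663, 0.749, 0.0, 0.0]
ft_force: [0.1, -0.8, -1.3]
grip_width: 0.0218
grip_force: 45.0
t 8.0 pos [0.6114 0.0339 0.0353] head 97.01122573248371 tilt [ 0.0004 -0.0003 -1.    ] F [ 0.1037 -0.7932 -1.3044] grip 0.021802168510648375 44.99899526126683
shift/300 [-0.0015 -0.0023  0.0733] turn 3.118259023248508e-05
scene expect rc [178.0857 456.4425]
scene expect rc [160.5957 413.1551]
```

View pics/s4.png

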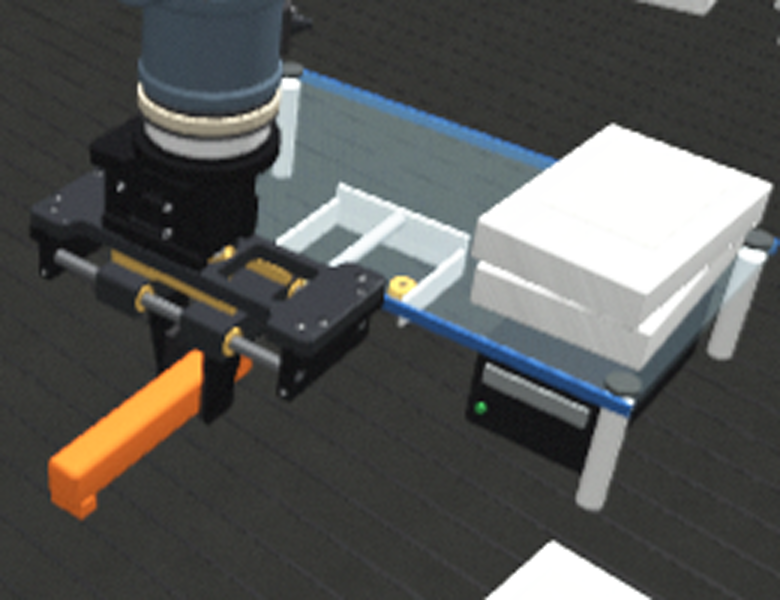

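The pan is under the shelf with corners at (161,413) and (179,456), as expected. Nut b is visible at (196,434), inside the pan's footprint. I'll lower the scoop gently.

```bash
python3 -m handwheel '[[0,0,0.01,0],[0,0,0.02,0],[0,0,0.03,0],[0,0,0.04,0],[0,0,0.05,0],[0,0,0.06,0],[0,0,0.067,0],[0,0,0.073,0],[0,0,0.073,0],[0,0,0.073,0]]' 0 45
python3 - <<'E'
from h import *
np.set_printoptions(precision=4,suppress=True)
s=vision.camera("scene");v=np.array([-np.sin(np.radians(7)),np.cos(np.radians(7))]);u=np.array([v[1],-v[0]])
o=robot.get_obs();p=o["position"];W=p[:2]+v*.2265
print(p,o["ft_force"],o["moment"])
for k in(1,-1):print("scene expect rc",px(s,[*(W+u*.05*k),.030])[::-1])
cv2.imwrite("pics/s5.png",cv2.resize(s["frame"][140:240,350:500],None,fx=5,fy=5,interpolation=cv2.INTER_CUBIC)[:,:,::-1])
E
```

```text
time: 8.88
position: [0.6113, 0.0342, 0.0134]
tool_rot: [0.663, 0.749, 0.0, 0.0]
ft_force: [-0.2, -0.1, -1.7]
grip_width: 0.022
grip_force: 45.0
[0.6113 0.0342 0.0134] [ 0.2744  0.8563 -2.1718] [-0.0165 -0.1056 -0.0398]
scene expect rc [187.1824 454.7919]
scene expect rc [169.469  412.2067]
```

View pics/s5.png

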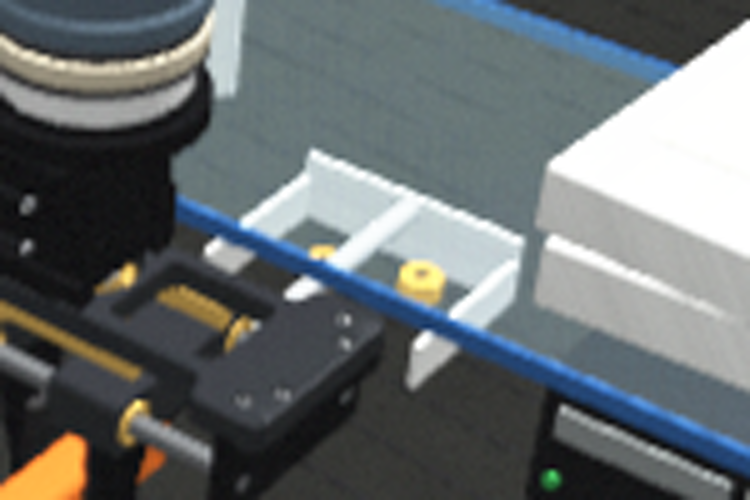

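Both nuts sit on the mat inside the pan, at crop (255,322) and (275,422), with the far wall behind them. I'll draw them out steadily.

```bash
python3 -m handwheel '[[-0.005,0,0,0],[-0.015,0,0,0],[-0.03,0,0,0],[-0.05,0,0,0],[-0.07,0,0,0],[-0.09,0,0,0],[-0.11,0,0,0],[-0.13,0,0,0],[-0.15,0,0,0],[-0.17,0,0,0],[-0.19,0,0,0],[-0.21,0,0,0],[-0.23,0,0,0],[-0.25,0,0,0],[-0.27,0,0,0],[-0.29,0,0,0],[-0.31,0,0,0],[-0.33,0,0,0],[-0.35,0,0,0],[-0.37,0,0,0]]' 0 45 && python3 -m handwheel '[[-0.02,0,0,0],[-0.04,0,0,0],[-0.06,0,0,0],[-0.08,0,0,0],[-0.1,0,0,0],[-0.12,0,0,0],[-0.14,0,0,0],[-0.16,0,0,0],[-0.18,0,0,0],[-0.2,0,0,0],[-0.22,0,0,0],[-0.24,0,0,0],[-0.26,0,0,0],[-0.28,0,0,0],[-0.3,0,0,0],[-0.32,0,0,0],[-0.34,0,0,0],[-0.36,0,0,0],[-0.38,0,0,0],[-0.4,0,0,0]]' 0 45 && python3 -m handwheel '[[-0.015,0,0,0],[-0.025,0,0,0],[-0.03,0,0,0],[-0.03,0,0,0],[-0.03,0,0,0]]' 0 45
python3 - <<'E'
from h import *
s=vision.camera("scene");cv2.imwrite("pics/s6.png",cv2.resize(s["frame"][120:360,180:500],None,fx=2.5,fy=2.5,interpolation=cv2.INTER_CUBIC)[:,:,::-1])
E
```

```text
time: 10.6
position: [0.6247, -0.0765, 0.0133]
tool_rot: [0.663, 0.749, -0.0, -0.0]
ft_force: [0.4, 0.6, -1.3]
grip_width: 0.0219
grip_force: 45.0
time: 12.27
position: [0.6394, -0.1956, 0.0133]
tool_rot: [0.663, 0.749, -0.0, -0.0]
ft_force: [0.3, 0.8, -1.2]
grip_width: 0.0217
grip_force: 45.0
time: 12.68
position: [0.6405, -0.2041, 0.0134]
tool_rot: [0.663, 0.749, -0.0, 0.0]
ft_force: [0.3, 0.9, -0.9]
grip_width: 0.0215
grip_force: 45.0
```

View pics/s6.png

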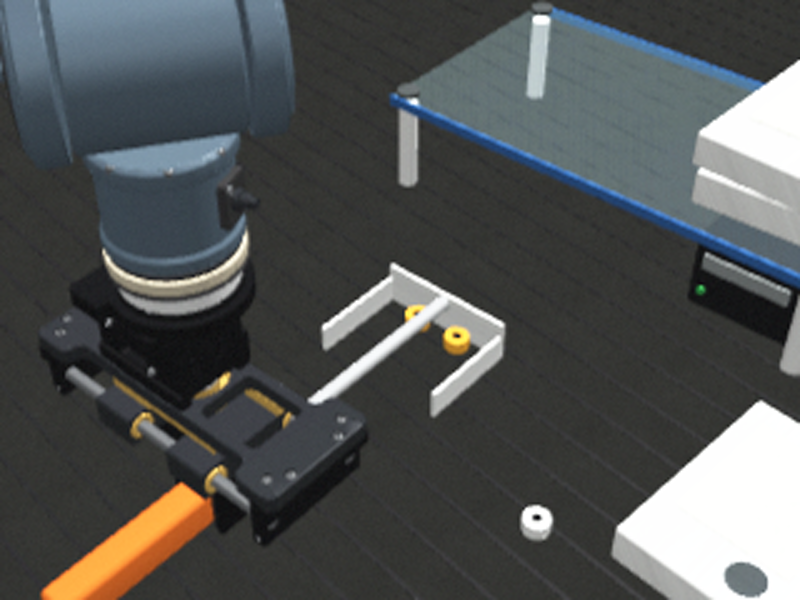

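Both nuts are against the far wall between the side walls, at crop (317,417) and (340,456), about 100 mm out from the shelf edge. I'll release and rise clear.

```bash
python3 -m handwheel '[[0,0,0,0],[0,0,0,0],[0,0,0,0],[0,0,0,0],[0,0,0,0],[0,0,0,0],[0,0,0,0],[0,0,0,0],[0,0,0,0],[0,0,0,0],[0,0,0,0],[0,0,0,0],[0,0,0,0],[0,0,0,0],[0,0,0,0]]' 100 45 && python3 -m handwheel '[[0,0,-0.02,0],[0,0,-0.05,0],[0,0,-0.1,0],[0,0,-0.15,0],[0,0,-0.2,0],[0,0,-0.27,0],[0,0,-0.34,0],[0,0,-0.41,0],[0,0,-0.48,0],[0,0,-0.5,0],[0,0,-0.5,0],[0,0,-0.5,0]]' 100
python3 - <<'E'
from h import *
s=vision.camera("scene");cv2.imwrite("pics/s7.png",cv2.resize(s["frame"][120:360,180:500],None,fx=2.5,fy=2.5,interpolation=cv2.INTER_CUBIC)[:,:,::-1])
E
```

```text
time: 13.98
position: [0.6405, -0.204, 0.0134]
tool_rot: [0.663, 0.749, 0.0, 0.0]
ft_force: [-0.2, -0.8, -0.3]
grip_width: 0.0868
grip_force: 0.0
time: 14.98
position: [0.6402, -0.2039, 0.1635]
tool_rot: [0.663, 0.749, 0.0, 0.0]
ft_force: [0.3, 0.3, 0.3]
grip_width: 0.0871
grip_force: 0.0
```

View pics/s7.png

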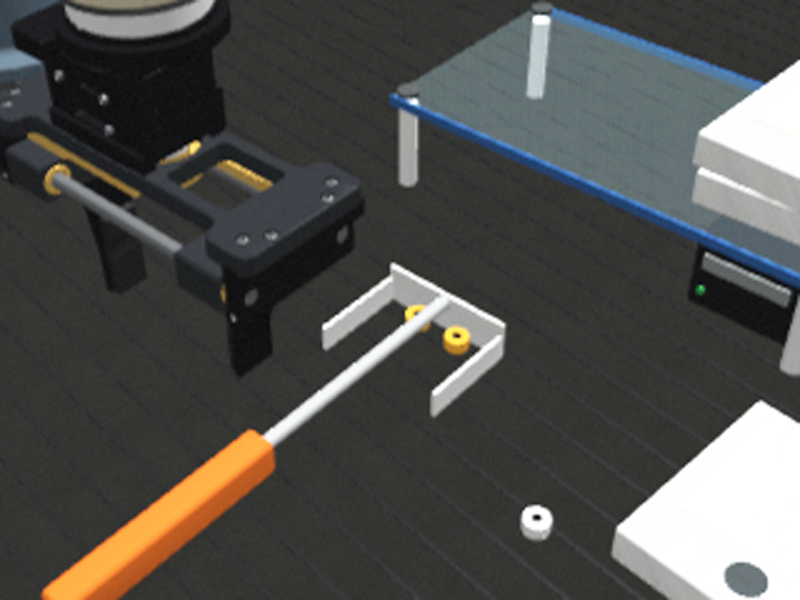

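The scoop lies flat and is released, and both nuts are still inside the pan at crop (317,417) and (340,456). The gripper is clear.

```bash
python3 -c "
from rig import job
print(job.hand_in())"
```

```text
the job is handed in; nothing more can be done
None
```

The job is handed in: both brass nuts were drawn about 100 mm past the shelf's front edge and lie between the walls of the scoop, which is flat on the mat and released, at about 15 s, with no contact with the shelf seen in the pictures or force readings.

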